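# Fit the notched drive sleeve on the drive unit's shaft

## Task

Take the longer, notched sleeve off its sloping storage stand and slide it, notched end down, over the upright shaft of the drive unit. Turn it gently by feel until its notches drop over the shaft's cross pin and it sits fully down and upright on the collar, then let go. Do not force it (60 N is too much for the drive unit), and leave the short plain spacer on its spigot.

Things in the scene. Friction and masses are not known exactly. Their poses are not given: they have to be found in the camera images.
- sleeve_mid (a point): Middle of the loose steel sleeve: round tube 90 mm long, outer diameter 52, bore 31, 0.2-0.42 kg. z runs along the tube, away from the notched end, which lies 45 mm along -z and has 4 notches through the wall, 17 wide, 18 deep, at its +x, +y, -x, -y sides. It starts notched end down on a spigot of the stand, leaning 35-40 degrees, top towards the robot. Grip across the diameter, upper half.
- stand: Fixed aluminium storage stand, 210 mm wide, origin on the worktop under its middle. Its sloping plate (middle 40 mm up) faces the robot and carries two plastic spigots, 27 mm diameter, 45 mm long, square to the slope, 52.5 mm either side of the middle along its y. The sleeve is on one, the spacer on the other (which varies). A tube must be drawn over 45 mm along its axis to come free.
- spacer_mid (a point): Middle of the other loose steel tube on the stand: plain spacer 55 mm long, outer diameter 52, bore 31, no notches; z along the tube. To be left alone.
- shaft_top (a point): Centre of the top of the drive unit's upright steel shaft, z up, 120 mm above the worktop. The shaft is 28 mm in diameter, its last 11 mm tapering to 18, and stands 60 mm high on a flat steel collar (66 mm diameter). When the sleeve is fully down on the collar its middle is 15 mm below this point. The attitude is the housing's and says nothing of the pin's direction.
- drive: Fixed drive unit, round grey housing, 100 mm diameter, origin under the shaft at worktop height. A level cross pin (8 mm thick, 48 long) passes through the shaft 10 mm above the collar. Its direction varies, unmeasured; the shaft is stiff to turn (0.5 N m). A sleeve that misses the pin stops on it 14 mm above the collar; turned to within 10 degrees of a match (every 90 degrees) it goes down.
There are look-alikes about, which are no part of the job. Leave any turquoise or yellow look-alike of the part that bears sleeve_mid alone.

How it is judged:
On the way:
1. the notched sleeve is drawn off its spigot (distance of sleeve_mid from where it was at the start of the episode above 0.06 m), for 0.1 s.
At the end, for the whole second after the job is handed in: the notched sleeve stands released on the shaft, notched end down, upright within 0.06 rad, its axis within 4 mm of the shaft's, its lower end within 4 mm of the collar (so its notches are over the cross pin) (z of sleeve_mid in the frame of shaft_top between -0.019 and -0.011 m and horizontal distance between sleeve_mid and shaft_top below 0.004 m and angle between sleeve_mid's own z axis and vertical below 0.06 rad); the robot touches nothing.
It fails at once if the drive unit is pushed with more than 60 N (contact force between drive and anything else above 60 N).
It fails at once if the plain spacer is moved more than 30 mm (distance of spacer_mid from where it was at the start of the episode above 0.03 m).
It also fails if it takes over 67 s, if anything falls off the work surface, if the arm or the gripper's body presses on something with over 40 N, if the wrist force passes 120 N, or if a joint passes its speed limit or range.

## Robot

A 6-joint arm with a two-finger parallel gripper is mounted at the origin on a cart in front of the work surface, level with it; the furniture and walls round the work are solid. World frame = base frame: x ahead of the robot, y to its left, z up, the work surface at z = 0. Lengths are in m, angles in rad, forces in N, time in s.
With the tool pointing down it reaches from about 0.275 to 0.975 m from the base axis. Payload 8.4 kg.
Tool frame: the origin (TCP) lies at the very end of the fingers, on their centre line; the grasp point (between the pads) lies 19 mm behind it; z points along the fingers, y is the direction in which the jaws open and shut (so a half turn about z gives the same grasp; the last joint's range is limited). The gripper opens to 92 mm and grips with 3 to 60 N. Pads are 20 mm wide; open, the fingers measure 128 mm over their backs; the gripper's body (75 mm by 189 mm) begins 69 mm behind the grasp point.
Start: joints at [-1.217, 0.353, 1.633, -0, 1.155, -0.002], TCP at [0.218, -0.586, 0.215] pointing down, gripper open.
Joint ranges: [-2.63, 2.63], [-0.92, 2.1], [0.06, 2.66], [-1.3, 4.44], [0, 2.69], [-3.02, 3.02]. Speed limits (rad/s): [2.22, 2.22, 2.79, 3.14, 3.14, 3.14].

## Interface

Orientations are given as a unit quaternion [w, x, y, z].
In Python, from rig import * gives the robot as it stands. The module is installed in compiled form; this text tells all that it offers.
- The arm moves only by the shell command python3 -m inch 'ROWS' [FORCE]. ROWS is JSON, a list of rows, each an object of numbers: "fingers": the closure, from 0 (fully open) to 1 (shut); "dx", "dy", "dz": the shift along the tool's x, y, z in mm; "rx", "ry", "rz": the turn, a rotation vector about the tool's x, y, z in rad. A call has 1 to 12 rows; each row shifts and turns the commanded pose from where the row before left it, along the tool's axes as they then stand; what a row does not reach is not made up. A row lasts 1/8 s, in which the tool goes at most 62.5 mm and 10.7 degrees, less where a joint would pass 70% of its speed; a pose out of reach is approached as far as the arm can. A call with a gripper value outside its range is refused whole. The fingers move at their own pace and stop on an object; FORCE is the grip in N (left out, the last holds). Time passes only in rows, so rows that do not move let the fingers close. It gives the time, the measured TCP pose, the force and the opening at its end, in the units of the state.
- observe(): the state, without advancing time (a new reading comes with each control period).
- camera(name): name is "scene" or "top" or "wrist"; returns the picture (400x640x3 uint8, red, green, blue); there is no depth.
- get_calibration(name): a dict with "fx", "fy", "cx", "cy" (pixels), "k1" (the pictures are not rectified: a ray, as slopes to the right and down, at radius r is drawn at 1 + k1 r^2 times it, then the intrinsics apply), "rvec" (rotation vector, rad) and "tvec" (3), from world to camera coordinates, as OpenCV has them. Camera axes: x right, y down, z forward; pixel columns grow to the right and rows downward; lengths in m; the calibration is good to about 2 mm. A picture is of the moment at which its call begins: read the wrist's pose just before it. get_calibration takes no time and is no camera call; for the wrist camera it gives the pose at the moment of the call.
- sign_off(): hands the job in, once; it reports no verdict.
The state is a dict: "time": time; "joint_pos": joint angles; "dq": joint speeds; "joint_torque": joint torques, N m; "position": TCP position; "ee_rot": TCP orientation; "wrist_force": force on the tool from outside, world axes, zero at the start; "ft_torque": the same for the moment, N m; "opening": opening from 0.0 (shut) to 1.0 (fully open).
Only numpy, scipy, OpenCV 4.12 (cv2) and the standard library are available. Lean on these libraries where they do the work, as an engineer would, in place of code of your own. Each camera call takes 0.05 s, during which the arm holds its last target. There are 200 camera calls.

## Working session

There is one attempt and no reset: what is moved stays moved. The work goes in short steps, Python scripts to look and compute and a shell command to move; the robot and the scene stay as the last step left them, time stands still between calls to the robot, and variables do not carry over. Pictures are saved under pics/ and viewed, about 8 in all and at most 12, crops included, and the job is handed in when it is done.

```bash
mkdir -p pics
python3 - <<'E'
from rig import *
import cv2,numpy as np
s=observe();print(s)
for n in("scene","top"):
    im=camera(n);cv2.imwrite(f"pics/{n}0.png",im[:,:,::-1]);print(n,get_calibration(n))
E
```

```text
{'time': 0.0, 'joint_pos': array([-1.21740604e+00,  3.53635292e-01,  1.63413953e+00,  3.18325016e-05,
        1.15520132e+00, -2.41290584e-03]), 'dq': array([ 0.00039338,  0.00046294,  0.00074722, -0.00055847,  0.00049629,
       -0.00108408]), 'joint_torque': array([ 1.03707782e-03, -5.93848121e+01, -3.34210110e+01,  6.98806671e-02,
        2.35595775e-02, -1.75126115e-04]), 'position': array([ 0.21754308, -0.58538245,  0.21386942]), 'ee_rot': array([-6.83659237e-04,  9.84218106e-01,  1.76958302e-01, -1.06437402e-04]), 'wrist_force': array([-0.50068595, -0.25928329, -0.84700471]), 'ft_torque': array([0.02096494, 0.02299038, 0.01774102]), 'opening': 0.9990147072619311}
scene {'fx': 440.57876757865864, 'fy': 440.57876757865864, 'cx': 310.50882381895923, 'cy': 191.52256970332488, 'k1': -0.07600439333698715, 'rvec': array([ 2.23818927, -0.60290384,  0.26870545]), 'tvec': array([-0.57734012,  0.15014646,  1.53598658])}
top {'fx': 514.9197869267789, 'fy': 514.9197869267789, 'cx': 320.65381729106053, 'cy': 198.60811857852684, 'k1': -0.13076824874955667, 'rvec': array([ 2.16240066, -2.10866183,  0.18989478]), 'tvec': array([-0.21007864,  0.52291865,  1.56684239])}
```

View pics/scene0.png

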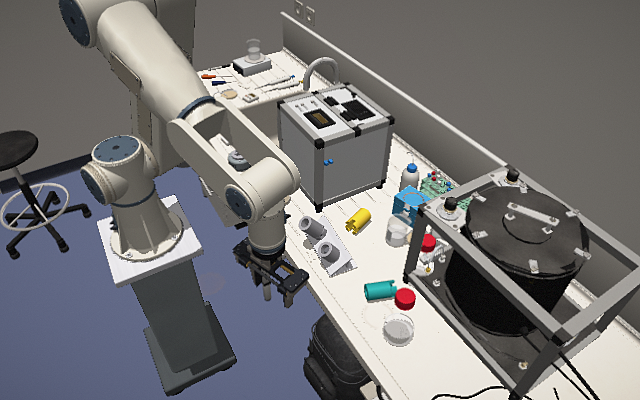

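View pics/top0.png

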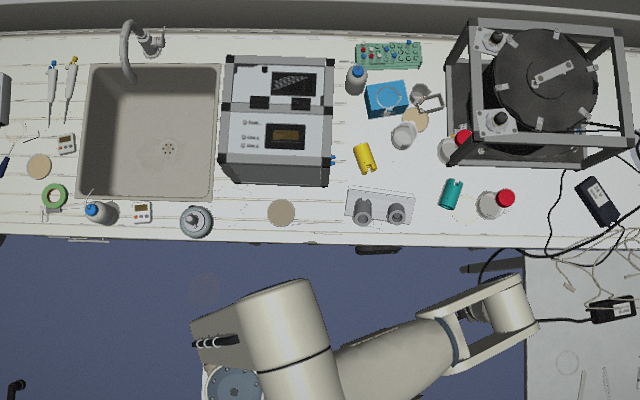

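The scene view shows the stand at about (325,245) with two grey tubes at (312,225) and (328,250). Yellow (358,220) and turquoise (380,291) are look-alikes to leave alone. In the top view the stand is at (380,205) with tubes at (363,211) and (397,213), and a grey round unit at (196,222) is probably the drive. I'll check these in one enlarged crop.

```bash
cat > h.py <<'E'
import numpy as np,cv2
from scipy.spatial.transform import Rotation as R
def KD(c): return np.array([[c['fx'],0,c['cx']],[0,c['fy'],c['cy']],[0,0,1.]]),np.array([c['k1'],0,0,0,0.])
def ray(c,uv):
    K,D=KD(c);p=cv2.undistortPoints(np.array(uv,float).reshape(-1,1,2),K,D)[:,0]
    M=cv2.Rodrigues(np.array(c['rvec']))[0];d=np.c_[p,np.ones(len(p))]@M
    return -M.T@np.array(c['tvec']),d/np.linalg.norm(d,axis=1)[:,None]
def onz(c,uv,z):
    o,d=ray(c,uv);return o+d*((z-o[2])/d[:,2])[:,None]
def proj(c,P):
    K,D=KD(c);return cv2.projectPoints(np.array(P,float).reshape(-1,1,3),np.array(c['rvec']),np.array(c['tvec']),K,D)[0][:,0]
def tri(cs,uvs):
    A=np.zeros((3,3));b=np.zeros(3)
    for c,u in zip(cs,uvs):
        o,d=ray(c,[u]);P=np.eye(3)-np.outer(d[0],d[0]);A+=P;b+=P@o
    return np.linalg.solve(A,b)
E
python3 - <<'E'
from rig import *
from h import *
t=cv2.imread('pics/top0.png');s=cv2.imread('pics/scene0.png')
a=cv2.resize(t[175:240,335:425],None,fx=4.4,fy=4.4,interpolation=3)
b=cv2.resize(s[200:285,285:365],(396,420),interpolation=3)
d=cv2.resize(t[190:250,160:250],(396,264),interpolation=3)
im=np.zeros((570,800,3),np.uint8);im[:286,:396]=a[:286,:396];im[290:554,:396]=d;im[:420,400:796]=b
cv2.imwrite('pics/c1.png',im)
c=get_calibration('top')
print(onz(c,[[196,222],[196,222]],.12),onz(c,[[380,205],[363,211],[397,213]],.06))
E
```

```text
[[0.43491836 0.17300042 0.12      ]
 [0.43491836 0.17300042 0.12      ]] [[ 0.51020849 -0.38150011  0.06      ]
 [ 0.49005025 -0.32877723  0.06      ]
 [ 0.48642501 -0.43461815  0.06      ]]
```

View pics/c1.png

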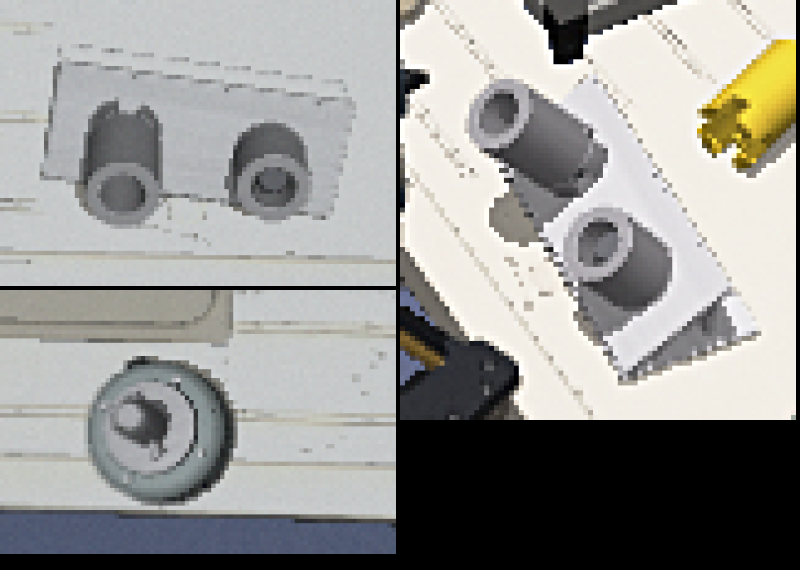

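Run:
```python
from rig import *
from h import *
ct,cs=get_calibration('top'),get_calibration('scene')
T=tri([ct,cs],[[362.5,219.1],[306.2,223.7]]);S=tri([ct,cs],[[396.6,217.5],[326.4,249.6]])
print('T',T,proj(ct,T),proj(cs,T),'S',S,'|T-S|',np.linalg.norm(T-S),np.hypot(.105,.035))
c=lambda x,y:(335+x/4.4,175+y/4.4)
pl=onz(ct,[c(58,62),c(352,105)],.08);print(pl,np.degrees(np.arctan2(*(pl[0]-pl[1])[[0,1]])))
for yaw in(-10,-6,-2,2,6,10):
  for th in(35,37.5,40):
    w,t=np.radians([yaw,th]);y=np.array([-np.sin(w),np.cos(w),0]);x=np.array([np.cos(w),np.sin(w),0])
    u=-x*np.sin(t)+np.array([0,0,np.cos(t)])
    print(yaw,th,np.round(1e3*((T-S)-(.105*y+.035*u)),1))
sh=onz(ct,[[188.9,216.8]],.12)[0];print('shaft',sh)
print('collar ctr',onz(ct,[(160+150/4.4,190+(425-290)/4.4)],.06),'pin end',onz(ct,[(160+157/4.4,190+(452-290)/4.4)],.07))
s=observe();print(R.from_quat(s['ee_rot'],scalar_first=True).as_matrix());print(get_calibration('wrist'))
```

```text
T [ 0.46075467 -0.32430673  0.1048095 ] [[362.75405354 218.44576923]] [[305.56880725 223.8504567 ]] S [ 0.47210152 -0.43150609  0.07788003] |T-S| 0.11111098300219523 0.11067971810589328
[[ 0.55401217 -0.28061407  0.08      ]
 [ 0.52886708 -0.48741383  0.08      ]] 6.932646203822547
-10 35 [-9.8  0.3 -1.7]
-10 37.5 [-8.6  0.1 -0.8]
-10 40 [-7.4 -0.1  0.1]
-6 35 [-2.4  0.7 -1.7]
-6 37.5 [-1.1  0.5 -0.8]
-6 40 [0.1 0.4 0.1]
-2 35 [ 5.1  1.6 -1.7]
-2 37.5 [ 6.3  1.5 -0.8]
-2 40 [7.5 1.5 0.1]
2 35 [12.4  3.  -1.7]
2 37.5 [13.6  3.  -0.8]
2 40 [14.8  3.   0.1]
6 35 [19.6  4.9 -1.7]
6 37.5 [20.8  5.  -0.8]
6 40 [22.   5.1  0.1]
10 35 [26.7  7.3 -1.7]
10 37.5 [27.9  7.5 -0.8]
10 40 [29.   7.7  0.1]
shaft [0.44992319 0.19547515 0.12      ]
collar ctr [[0.44599606 0.19358766 0.06      ]] pin end [[0.42594513 0.18500713 0.07      ]]
[[ 9.37363156e-01  3.48353481e-01 -4.07704355e-04]
 [ 3.48353719e-01 -9.37362422e-01  1.17285304e-03]
 [ 2.64006975e-05 -1.24141456e-03 -9.99999229e-01]]
{'fx': 323.81928294392316, 'fy': 323.81928294392316, 'cx': 320.9234667867844, 'cy': 202.4419357009287, 'k1': 0.018391232702261742, 'rvec': array([-2.41401266,  1.67653552,  0.20116833]), 'tvec': array([-0.62495082, -0.02784828,  0.38950298])}
```

Candidates, by top-view pixel:
- **Long grey tube (363,211):** it has notches visible at its lower edge, so this is the sleeve.
- **Short grey tube (397,213):** plain, so this is the spacer.
- **Yellow (365,158) and turquoise (451,194):** look-alikes.
- **Grey unit (196,222):** it has a shaft, collar and pin, so this is the drive.

The tube-to-tube distance and the yaw (−6.5°) match the stand, so I'll go to a pre-grasp pose.

```bash
cat >> h.py <<'E'
def plan(s,P,M):
    A=R.from_quat(s['ee_rot'],scalar_first=True);M=R.from_matrix(M);rv=(A.inv()*M).as_rotvec();d=np.array(P)-s['position']
    print('rv tool',rv.round(4),'deg',np.degrees(np.linalg.norm(rv)).round(1),'d in cur tool mm',(1e3*A.inv().apply(d)).round(1),'in final tool',(1e3*M.inv().apply(d)).round(1))
def axisR(u,y):
    z=-u/np.linalg.norm(u);y=y-z*(y@z);y/=np.linalg.norm(y);return np.c_[np.cross(y,z),y,z]
def stand(w=-6.5,t=38):
    w,t=np.radians([w,t]);x=np.array([np.cos(w),np.sin(w),0]);return np.array([-np.sin(w),np.cos(w),0]),-x*np.sin(t)+np.array([0,0,np.cos(t)])
E
python3 - <<'E'
from rig import *
from h import *
s=observe();y,u=stand();T=np.array([.461,-.324,.108])
print(T+.06*u);plan(s,T+.06*u,axisR(u,-y))
A=R.from_quat(s['ee_rot'],scalar_first=True).as_matrix();c=get_calibration('wrist');M=cv2.Rodrigues(c['rvec'])[0];o=-M.T@c['tvec']
print('cam in tool',A.T@(o-s['position']),'axes',(A.T@M.T).round(2))
E
```

```text
[ 0.42429777 -0.31981831  0.15528065]
rv tool [-0.1568  0.6511  0.4514] deg 46.3 d in cur tool mm [ 286.3 -176.9   58.9] in final tool [ 102.  -287.3  154.1]
cam in tool [ 0.06549667  0.00020766 -0.17098523] axes [[ 0.   -0.97 -0.24]
 [ 1.    0.    0.  ]
 [-0.   -0.24  0.97]]
```

```bash
python3 -m inch '[{"fingers":0,"dx":41,"dy":-25},{"dx":41,"dy":-25},{"dx":41,"dy":-25},{"dx":41,"dy":-25},{"dx":41,"dy":-25},{"dx":41,"dy":-26},{"dx":40,"dy":-26},{"rx":-0.026,"ry":0.1085,"rz":0.0752},{"rx":-0.026,"ry":0.1085,"rz":0.0752},{"rx":-0.026,"ry":0.1085,"rz":0.0752},{"rx":-0.026,"ry":0.1085,"rz":0.0752},{"rx":-0.026,"ry":0.1085,"rz":0.0752}]' 20 && python3 -m inch '[{"rx":-0.026,"ry":0.1085,"rz":0.0752},{},{}]'
python3 - <<'E'
from rig import *
from h import *
s=observe();y,u=stand();T=np.array([.461,-.324,.108])
plan(s,T+.06*u,axisR(u,-y));print(s['position'],s['wrist_force'],s['joint_pos'])
c=get_calibration('wrist');im=camera('wrist');cv2.imwrite('pics/w1.png',im[:,:,::-1]);np.save('w1.npy',c)
print('T',proj(c,[T,T-.09*u]))
E
```

```text
rv tool [-0.1568  0.6511  0.4514] deg 46.3 d in cur tool mm [ 286.3 -176.9   58.9] in final tool [ 102.  -287.3  154.1]
[ 0.21760314 -0.58542316  0.21393057] [-0.79352242  0.44636764 -0.22304051] [-1.21733513e+00  3.53591859e-01  1.63405997e+00  2.56643481e-05
  1.15518230e+00 -2.36343537e-03]
T [[  59.71426394 -305.87170059]
 [ 149.64083839 -274.75811225]]invalid input
```

View pics/w1.png

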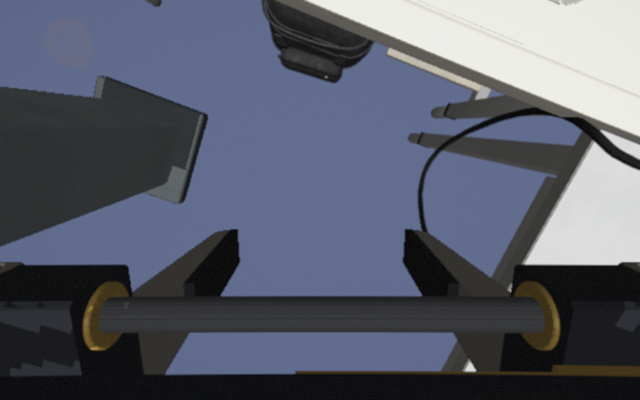

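The move was refused, so this picture only shows the fingers over the floor. I'll probe the row format with a small row.

```bash
python3 -m inch '[{"fingers":0,"dx":40,"dy":-25,"dz":0,"rx":0,"ry":0,"rz":0}]' 20; echo ---; python3 -m inch '[{"dx":40,"dy":-25}]'; echo ---;  python3 -m inch '[{"fingers":0,"dx":40,"dy":-25}]'
```

```text
time: 0.28
position: [0.2456, -0.5496, 0.2141]
ee_rot: [0.0, 0.984, 0.176, -0.0]
wrist_force: [1.1, -0.6, -0.0]
opening: 1.001
---
---invalid input
invalid input
```

All seven keys are needed in each row.

```bash
python3 -m inch '[{"fingers":0,"dx":41,"dy":-25,"dz":0,"rx":0,"ry":0,"rz":0},{"fingers":0,"dx":41,"dy":-25,"dz":0,"rx":0,"ry":0,"rz":0},{"fingers":0,"dx":41,"dy":-25,"dz":0,"rx":0,"ry":0,"rz":0},{"fingers":0,"dx":41,"dy":-25,"dz":0,"rx":0,"ry":0,"rz":0},{"fingers":0,"dx":41,"dy":-26,"dz":0,"rx":0,"ry":0,"rz":0},{"fingers":0,"dx":41,"dy":-26,"dz":0,"rx":0,"ry":0,"rz":0},{"fingers":0,"dx":0,"dy":0,"dz":0,"rx":-0.026,"ry":0.1085,"rz":0.0752},{"fingers":0,"dx":0,"dy":0,"dz":0,"rx":-0.026,"ry":0.1085,"rz":0.0752},{"fingers":0,"dx":0,"dy":0,"dz":0,"rx":-0.026,"ry":0.1085,"rz":0.0752},{"fingers":0,"dx":0,"dy":0,"dz":0,"rx":-0.026,"ry":0.1085,"rz":0.0752},{"fingers":0,"dx":0,"dy":0,"dz":0,"rx":-0.026,"ry":0.1085,"rz":0.0752},{"fingers":0,"dx":0,"dy":0,"dz":0,"rx":-0.026,"ry":0.1085,"rz":0.0752}]' 20
python3 - <<'E'
from rig import *
from h import *
camera('wrist');camera('wrist')
s=observe();y,u=stand();T=np.array([.461,-.324,.108])
plan(s,T+.06*u,axisR(u,-y));print(s['position'],s['wrist_force'],s['joint_pos'])
c=get_calibration('wrist');im=camera('wrist');cv2.imwrite('pics/w2.png',im[:,:,::-1]);np.save('w2.npy',c)
print('T',proj(c,[T,T-.09*u]))
E
```

```text
time: 1.78
position: [0.4238, -0.3207, 0.2148]
ee_rot: [0.019, 0.943, -0.055, 0.327]
wrist_force: [0.7, 0.7, 0.4]
opening: 1.002
rv tool [-0.0005  0.0001 -0.0044] deg 0.3 d in cur tool mm [-33.9   0.8  46.8] in final tool [-33.9   0.6  46.8]
[ 0.42230815 -0.31899045  0.21300503] [ 0.48208447  1.51307778 -0.32242422] [-0.97208687  0.03385816  2.24386203  0.94322278  0.61386866 -0.00989845]
T [[321.20454038 237.60478465]
 [321.18546677 211.48279899]]
```

View pics/w2.png

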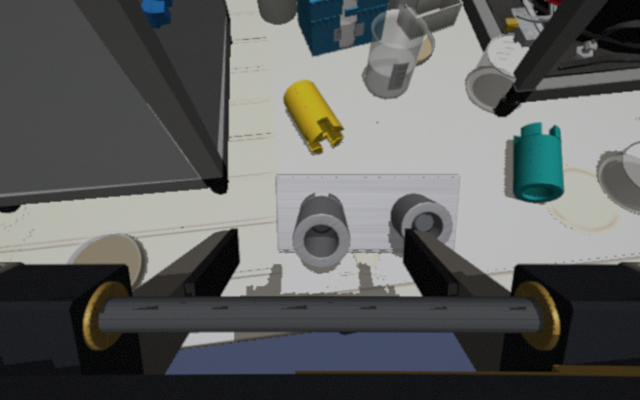

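The wrist view shows the sleeve's rim centred at about (321.5,243), 55 px wide, which puts it about 0.31 m away. The spacer is at (421,222), and the plate edges are level in the picture, so the yaw is right. Next I'll fuse the three views.

Run:
```python
from rig import *
from h import *
ct,cs=get_calibration('top'),get_calibration('scene');cw=np.load('w2.npy',allow_pickle=True).item()
g=cv2.cvtColor(cv2.imread('pics/w2.png'),6)
print(g[243,286:358].tolist());print(g[205:280,321].tolist())
for v in([362.5,219.1],[306.2,223.7]),:
  T=tri([ct,cs,cw],[v[0],v[1],[321.5,243]]);print('3v',T);print(tri([ct,cw],[v[0],[321.5,243]]),tri([cs,cw],[v[1],[321.5,243]]))
S=tri([ct,cs,cw],[[396.6,217.5],[326.4,249.6],[421,222]]);print('S',S,T-S)
for h in(35,37,39):
  y,u=stand(-6.5,h);B=T-.09*u;print(h,B,proj(cw,B),proj(ct,B))
s=observe();y,u=stand()
plan(s,T-.035*u,axisR(u,-y))
```

```text
[169, 168, 170, 169, 168, 165, 145, 127, 122, 122, 125, 125, 127, 129, 131, 131, 125, 104, 75, 59, 62, 68, 69, 75, 75, 77, 80, 80, 82, 83, 84, 84, 85, 86, 87, 87, 86, 87, 86, 85, 84, 83, 81, 79, 75, 72, 72, 66, 62, 58, 51, 47, 72, 102, 121, 126, 124, 127, 124, 127, 127, 127, 124, 131, 155, 170, 175, 174, 174, 173, 173, 174]
[86, 86, 89, 88, 87, 88, 86, 91, 121, 159, 149, 133, 128, 126, 125, 123, 123, 123, 114, 83, 57, 49, 50, 49, 48, 47, 36, 25, 42, 54, 56, 66, 82, 87, 87, 85, 86, 85, 87, 86, 85, 86, 86, 86, 88, 87, 86, 86, 88, 86, 86, 90, 112, 145, 139, 129, 128, 129, 129, 126, 125, 122, 112, 105, 103, 105, 105, 104, 132, 177, 186, 187, 187, 186, 188]
3v [ 0.45969014 -0.32410404  0.10402753]
[ 0.46004564 -0.32429409  0.09478062] [ 0.46009598 -0.32434987  0.10408744]
S [ 0.47378539 -0.43026978  0.07629367] [-0.01409525  0.10616574  0.02773386]
35 [ 0.51098018 -0.3299478   0.03030384] [[321.41761269 217.62377541]] [[362.59289117 205.82463759]]
37 [ 0.51350532 -0.3302355   0.03215033] [[321.40991564 215.05784661]] [[362.7447874 204.9458963]]
39 [ 0.51596489 -0.33051574  0.03408439] [[321.40226771 212.50658668]] [[362.89682572 204.08169345]]
rv tool [-0.0007  0.0025 -0.0008] deg 0.2 d in cur tool mm [-37.9   0.3 144.3] in final tool [-3.830e+01  1.000e-01  1.442e+02]
```

```bash
python3 -m inch '[{"fingers":0,"dx":-18,"dy":0,"dz":0,"rx":0,"ry":0,"rz":0},{"fingers":0,"dx":-18.5,"dy":0.3,"dz":0,"rx":0,"ry":0,"rz":0},{"fingers":0,"dx":0,"dy":0,"dz":40,"rx":0,"ry":0,"rz":0},{"fingers":0,"dx":0,"dy":0,"dz":35,"rx":0,"ry":0,"rz":0},{"fingers":0,"dx":0,"dy":0,"dz":25,"rx":0,"ry":0,"rz":0},{"fingers":0,"dx":0,"dy":0,"dz":10,"rx":0,"ry":0,"rz":0}]' 30
python3 - <<'E'
from rig import *
from h import *
camera('wrist');c=get_calibration('wrist')
im=camera('wrist');cv2.imwrite('pics/w3.png',im[:,:,::-1]);np.save('w3.npy',c);s=observe();np.save('s3.npy',s)
print(s['time'],s['position'],s['wrist_force'])
y,u=stand();T=np.array([.4605,-.3242,.106]);print(proj(c,[T,T-.035*u]));plan(s,T-.035*u,axisR(u,-y))
cv2.imwrite('pics/w3c.png',cv2.resize(im[180:400,160:480,::-1],None,fx=2,fy=2))
E
```

```text
time: 2.68
position: [0.4649, -0.3247, 0.1046]
ee_rot: [0.018, 0.944, -0.051, 0.325]
wrist_force: [-0.6, -0.1, 0.8]
opening: 1.001
2.775 [ 0.46454386 -0.32474408  0.10491118] [-0.38878439 -0.31395391  0.5899556 ]
[[319.83206879 252.4574013 ]
 [320.18359104 231.79672664]]
rv tool [-0.0029  0.0008  0.0041] deg 0.3 d in cur tool mm [-2.5 -0.  31.6] in final tool [-2.5 -0.1 31.6]
```

View pics/w3c.png

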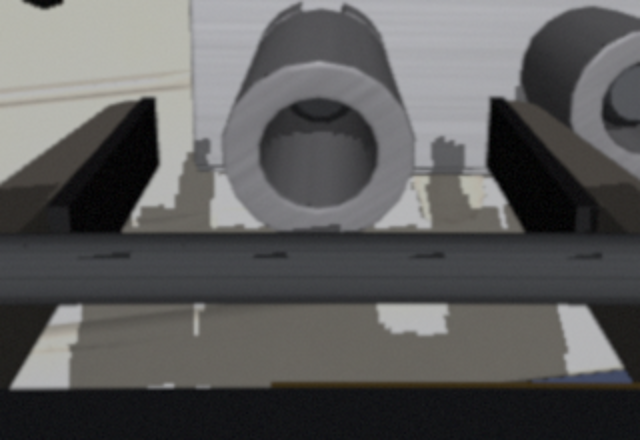

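The rim is centred at about (319,255.5) in full pixels, clear between the open fingers, with the spacer outside the right finger. One notch faces the tool's +x (crop 320,8), so the notches line up with the tool axes. I'll make a small correction and grip.

```bash
python3 -m inch '[{"fingers":0,"dx":-4,"dy":-0.4,"dz":6,"rx":0,"ry":0,"rz":0},{"fingers":0,"dx":0,"dy":0,"dz":14,"rx":0,"ry":0,"rz":0},{"fingers":0,"dx":0,"dy":0,"dz":11,"rx":0,"ry":0,"rz":0},{"fingers":0.3,"dx":0,"dy":0,"dz":0,"rx":0,"ry":0,"rz":0},{"fingers":0.4,"dx":0,"dy":0,"dz":0,"rx":0,"ry":0,"rz":0},{"fingers":1,"dx":0,"dy":0,"dz":0,"rx":0,"ry":0,"rz":0},{"fingers":1,"dx":0,"dy":0,"dz":0,"rx":0,"ry":0,"rz":0},{"fingers":1,"dx":0,"dy":0,"dz":0,"rx":0,"ry":0,"rz":0}]' 30; python3 -m inch '[{"fingers":1,"dx":0,"dy":0,"dz":0,"rx":0,"ry":0,"rz":0},{"fingers":1,"dx":0,"dy":0,"dz":0,"rx":0,"ry":0,"rz":0}]'
```

```text
time: 3.78
position: [0.4787, -0.3265, 0.0789]
ee_rot: [0.019, 0.944, -0.053, 0.325]
wrist_force: [-1.8, 0.9, 3.8]
opening: 0.565
time: 4.03
position: [0.4788, -0.3265, 0.0788]
ee_rot: [0.019, 0.944, -0.053, 0.325]
wrist_force: [-3.4, 1.3, 6.2]
opening: 0.566
```

Gripped: 0.566 × 92 = 52 mm. Next I'll draw it out along the axis.

```bash
python3 -m inch '[{"fingers":1,"dx":0,"dy":0,"dz":-6,"rx":0,"ry":0,"rz":0},{"fingers":1,"dx":0,"dy":0,"dz":-10,"rx":0,"ry":0,"rz":0}]'; python3 -m inch '[{"fingers":1,"dx":0,"dy":0,"dz":-15,"rx":0,"ry":0,"rz":0},{"fingers":1,"dx":0,"dy":0,"dz":-20,"rx":0,"ry":0,"rz":0},{"fingers":1,"dx":0,"dy":0,"dz":-20,"rx":0,"ry":0,"rz":0},{"fingers":1,"dx":0,"dy":0,"dz":-20,"rx":0,"ry":0,"rz":0},{"fingers":1,"dx":0,"dy":0,"dz":0,"rx":0,"ry":0,"rz":0}]'
python3 - <<'E'
from rig import *
from h import *
camera('wrist');s=observe();print(s['position'],s['joint_pos'],s['opening'])
# vertical tool over shaft: sleeve TCP 35 mm below its top -> mid = tcp-10mm ; bottom = tcp -55mm
for a in (0,90,180,-90):
    for P in([.45,.1955,.30],):
        y=np.array([np.cos(np.radians(a)),np.sin(np.radians(a)),0]);print(a);plan(s,P,axisR(np.array([0,0,1.]),y))
A=R.from_quat(s['ee_rot'],scalar_first=True).as_matrix();x=A[:,0];print('tool x',x)
E
```

```text
time: 4.28
position: [0.4688, -0.3252, 0.0911]
ee_rot: [0.018, 0.944, -0.053, 0.325]
wrist_force: [3.2, 0.5, -2.7]
opening: 0.57
time: 4.9
position: [0.4224, -0.3204, 0.1508]
ee_rot: [0.019, 0.944, -0.053, 0.325]
wrist_force: [0.7, 0.3, -3.4]
opening: 0.565
[ 0.42271914 -0.32033775  0.15032291] [-0.97238642  0.16342407  2.29792199  1.19814794  0.52340205 -0.31639477] 0.5662058186211092
0
rv tool [ 0.5577 -0.4955 -1.6153] deg 101.9 d in cur tool mm [  67.9 -515.4 -137.8] in final tool [ 515.8   27.3 -149.7]
90
rv tool [-0.9882 -0.0583  2.8687] deg 173.9 d in cur tool mm [  67.9 -515.4 -137.8] in final tool [ -27.3  515.8 -149.7]
180
rv tool [-0.481  -0.5413  1.3998] deg 90.3 d in cur tool mm [  67.9 -515.4 -137.8] in final tool [-515.8  -27.3 -149.7]
-90
rv tool [ 0.0391 -0.6628 -0.1089] deg 38.5 d in cur tool mm [  67.9 -515.4 -137.8] in final tool [  27.3 -515.8 -149.7]
tool x [ 0.78282887 -0.08839466  0.61592641]
```

```bash
python3 -m inch '[{"fingers":1,"dx":0,"dy":0,"dz":-30,"rx":0,"ry":0,"rz":0},{"fingers":1,"dx":20,"dy":0,"dz":-30,"rx":0.008,"ry":-0.1326,"rz":-0.0218},{"fingers":1,"dx":20,"dy":0,"dz":-20,"rx":0.008,"ry":-0.1326,"rz":-0.0218},{"fingers":1,"dx":0,"dy":0,"dz":-20,"rx":0.008,"ry":-0.1326,"rz":-0.0218},{"fingers":1,"dx":0,"dy":0,"dz":-20,"rx":0.008,"ry":-0.1326,"rz":-0.0218},{"fingers":1,"dx":0,"dy":0,"dz":-20,"rx":0.008,"ry":-0.1326,"rz":-0.0218},{"fingers":1,"dx":0,"dy":0,"dz":0,"rx":0,"ry":0,"rz":0}]'; python3 -m inch '[{"fingers":1,"dx":-8,"dy":-50,"dz":0,"rx":0,"ry":0,"rz":0},{"fingers":1,"dx":-8,"dy":-50,"dz":0,"rx":0,"ry":0,"rz":0},{"fingers":1,"dx":-8,"dy":-50,"dz":0,"rx":0,"ry":0,"rz":0},{"fingers":1,"dx":-8,"dy":-50,"dz":0,"rx":0,"ry":0,"rz":0},{"fingers":1,"dx":-8,"dy":-50,"dz":0,"rx":0,"ry":0,"rz":0},{"fingers":1,"dx":-8,"dy":-50,"dz":0,"rx":0,"ry":0,"rz":0},{"fingers":1,"dx":-8,"dy":-50,"dz":0,"rx":0,"ry":0,"rz":0},{"fingers":1,"dx":-8,"dy":-50,"dz":0,"rx":0,"ry":0,"rz":0},{"fingers":1,"dx":-8,"dy":-50,"dz":0,"rx":0,"ry":0,"rz":0},{"fingers":1,"dx":0,"dy":-50,"dz":0,"rx":0,"ry":0,"rz":0},{"fingers":1,"dx":0,"dy":0,"dz":0,"rx":0,"ry":0,"rz":0}]'
python3 - <<'E'
from rig import *
from h import *
camera('wrist');c=get_calibration('wrist');im=camera('wrist');s=observe();print(s['position'],s['joint_pos'],s['opening'],s['wrist_force'])
cv2.imwrite('pics/w4.png',im[:,:,::-1]);np.save('w4.npy',c);print(proj(c,[[.448,.1945,.12],[.448,.1945,.06]]))
plan(s,[.45,.195,.3],np.diag([1,-1,-1.]))
sc=camera('scene')[:,:,::-1];cv2.imwrite('pics/scene1.png',sc);cs=get_calibration('scene');print(proj(cs,[[.448,.1945,.12],[.448,.1945,.06]]))
E
```

```text
time: 5.82
position: [0.3941, -0.3114, 0.2711]
ee_rot: [-0.007, 0.999, 0.005, 0.051]
wrist_force: [0.8, 0.1, -3.7]
opening: 0.567
time: 7.2
position: [0.3146, 0.1912, 0.2687]
ee_rot: [-0.009, 0.999, 0.006, 0.048]
wrist_force: [-1.2, -0.6, -2.3]
opening: 0.568
[0.31491862 0.18805508 0.26871665] [ 0.57286911 -0.19396142  2.11611439 -0.04359673  1.13027809  2.15232219] 0.569774977530005 [ 1.1120908  -0.36938256 -2.58444564]
[[318.78589198  66.69052884]
 [319.90274179  81.14754946]]
rv tool [-0.0149 -0.0967  0.0082] deg 5.6 d in cur tool mm [137.5  -6.2 -18. ] in final tool [135.1  -6.9 -31.3]
[[238.23882867 140.78350202]
 [239.82358263 152.86170474]]
```

View pics/w4.png

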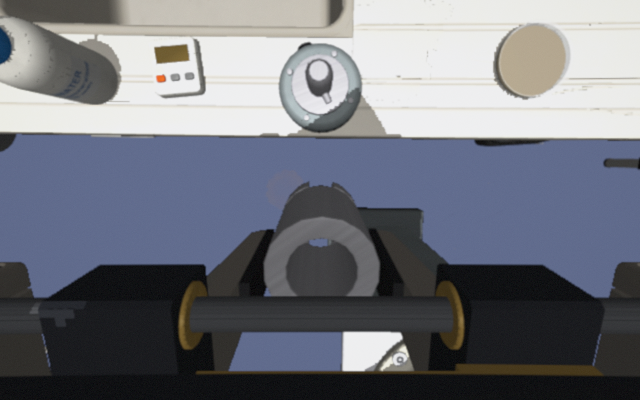

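The drive is at (320,85) with its shaft top near (319,66), matching the prediction of (318.8,66.7). The sleeve is held, notch side up the picture. I'll correct the remaining 5.6° tilt and move closer to see the pin.

```bash
python3 -m inch '[{"fingers":1,"dx":0,"dy":0,"dz":0,"rx":-0.015,"ry":-0.097,"rz":0.008},{"fingers":1,"dx":30,"dy":-3,"dz":0,"rx":0,"ry":0,"rz":0},{"fingers":1,"dx":30,"dy":-4,"dz":0,"rx":0,"ry":0,"rz":0},{"fingers":1,"dx":0,"dy":0,"dz":0,"rx":0,"ry":0,"rz":0}]'
python3 - <<'E'
from rig import *
from h import *
camera('wrist');c=get_calibration('wrist');im=camera('wrist');s=observe();print(s['position'],s['joint_pos'],s['opening'],s['wrist_force'])
cv2.imwrite('pics/w5.png',im[:,:,::-1]);np.save('w5.npy',c);np.save('s5.npy',s)
p=proj(c,[[.448,.1945,.12],[.448,.1945,.06]]);print(p)
plan(s,[.45,.195,.3],np.diag([1,-1,-1.]))
x,y=map(int,p.mean(0));x0,y0=x-50,max(0,y-45);print('crop0',x0,y0)
a=cv2.resize(im[y0:y0+90,x0:x0+100,::-1],None,fx=4,fy=4,interpolation=3)
b=cv2.resize(im[170:310,250:390,::-1],None,fx=2.5,fy=2.5,interpolation=3)
o=np.zeros((360,800,3),np.uint8);o[:a.shape[0],:400]=a;o[:350,420:770]=b;cv2.imwrite('pics/c5.png',o)
E
```

```text
time: 7.85
position: [0.378, 0.1936, 0.2701]
ee_rot: [-0.0, 1.0, -0.003, 0.001]
wrist_force: [-0.3, 0.1, -3.8]
opening: 0.569
[0.37595891 0.19357721 0.27005944] [ 4.72743455e-01 -3.08706902e-02  1.96958592e+00 -1.01245813e-03
  1.20226077e+00  2.04862824e+00] 0.5641823693914996 [ 0.13771253 -0.64454507 -2.91559878]
[[318.7368407  117.76596707]
 [319.02516298 118.76929235]]
rv tool [ 0.0006 -0.001  -0.0047] deg 0.3 d in cur tool mm [ 74.1  -1.8 -29.9] in final tool [ 74.   -1.4 -29.9]
crop0 268 73
```

View pics/c5.png

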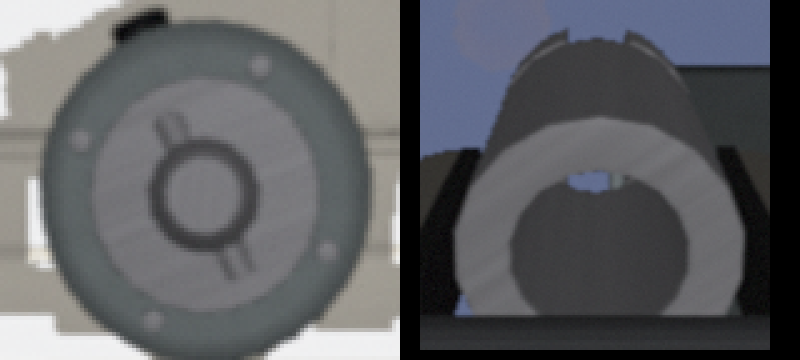

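The shaft top is centred at crop (203,196) → (318.8,122) and the collar is concentric with it. The pin runs from crop (170,128) to (238,258). The sleeve's notch is centred at crop (597,30), aligned with tool x. Now the numbers.

Run:
```python
from rig import *
from h import *
c=np.load('w5.npy',allow_pickle=True).item();s=np.load('s5.npy',allow_pickle=True).item()
f=lambda x,y:(268+x/4-.4,73+y/4-.4)
print('top',onz(c,[f(203,196)],.12),'collar',onz(c,[f(204,195)],.06),'housing',onz(c,[f(206,190)],.06))
p=onz(c,[f(170,128),f(238,258)],.072);print('pin',p,p.mean(0),np.linalg.norm(p[0]-p[1]),np.degrees(np.arctan2(*(p[0]-p[1])[[1,0]])))
g=lambda x,y:(250+(x-420)/2.5-.3,170+y/2.5-.3)
for z in(.295,.30,.305,.31):
    q=onz(c,[g(600,118),g(600,172),g(455,245),g(745,245)],z);A=R.from_quat(s['ee_rot'],scalar_first=True).inv()
    t=1e3*A.apply(q-s['position']);print(z,t[:,:2].round(1).tolist(),'ctr x',t[0,0]-26,t[1,0]-15.5,'ctr y',t[2:,1].mean(),'w',t[3,1]-t[2,1])
for z in(.21,.215,.22):
    q=onz(c,[g(568,30),g(627,33)],z);t=1e3*A.apply(q-s['position']);print(z,t[:,:2].round(1).tolist())
```

```text
top [[0.44444561 0.19489335 0.12      ]] collar [[0.44515958 0.19500146 0.06      ]] housing [[0.44653527 0.19442336 0.06      ]]
pin [[0.46278333 0.20409364 0.072     ]
 [0.42798746 0.18554201 0.072     ]] [0.4453854  0.19481783 0.072     ] 0.039432416723551286 28.06458789662776
0.295 [[23.9, 1.0], [13.2, 1.0], [-1.8, -27.2], [-1.8, 29.3]] ctr x -2.092605251600915 -2.297601720553166 ctr y 1.059353290534073 w 56.48634007595129
0.3 [[25.4, 1.0], [15.0, 1.0], [0.5, -26.2], [0.5, 28.3]] ctr x -0.6406780167230899 -0.47909702375764773 ctr y 1.0429113815599003 w 54.55204525968337
0.305 [[26.8, 1.0], [16.8, 1.0], [2.9, -25.3], [2.8, 27.3]] ctr x 0.8112492181547246 1.3394076730378117 ctr y 1.0264694725857293 w 52.6177504434155
0.31 [[28.3, 1.0], [18.7, 1.0], [5.2, -24.3], [5.2, 26.4]] ctr x 2.2631764530325427 3.15791236983333 ctr y 1.0100275636115725 w 50.6834556271476
0.21 [[25.7, -8.0], [24.8, 9.1]]
0.215 [[26.6, -7.8], [25.7, 8.9]]
0.22 [[27.4, -7.6], [26.6, 8.7]]
```

```bash
python3 -m inch '[{"fingers":1,"dx":23,"dy":-0.6,"dz":0,"rx":0,"ry":0,"rz":0},{"fingers":1,"dx":23,"dy":-0.6,"dz":0,"rx":0,"ry":0,"rz":0},{"fingers":1,"dx":22.5,"dy":-0.6,"dz":0,"rx":0,"ry":0,"rz":0},{"fingers":1,"dx":0,"dy":0,"dz":0,"rx":0,"ry":0,"rz":-0.163},{"fingers":1,"dx":0,"dy":0,"dz":0,"rx":0,"ry":0,"rz":-0.163},{"fingers":1,"dx":0,"dy":0,"dz":0,"rx":0,"ry":0,"rz":-0.163},{"fingers":1,"dx":0,"dy":0,"dz":30,"rx":0,"ry":0,"rz":0},{"fingers":1,"dx":0,"dy":0,"dz":30,"rx":0,"ry":0,"rz":0},{"fingers":1,"dx":0,"dy":0,"dz":20,"rx":0,"ry":0,"rz":0},{"fingers":1,"dx":0,"dy":0,"dz":0,"rx":0,"ry":0,"rz":0},{"fingers":1,"dx":0,"dy":0,"dz":0,"rx":0,"ry":0,"rz":0}]'
cat > p.py <<'E'
from rig import *
from h import *
s=observe();print(s['position'],s['wrist_force'].round(1),s['ft_torque'].round(2),s['opening'])
a=np.radians(28);plan(s,[.4445,.1952,.190],np.array([[np.cos(a),np.sin(a),0],[np.sin(a),-np.cos(a),0],[0,0,-1]]))
E
python3 p.py
python3 - <<'E'
from rig import *
from h import *
o=np.zeros((400,800,3),np.uint8)
for n,k in(('scene',0),('top',1)):
    im=camera(n);c=get_calibration(n);p=proj(c,[.445,.195,.12])[0].astype(int);b=im[max(0,p[1]-50):p[1]+50,p[0]-50:p[0]+50,::-1];o[:,400*k:400*k+400]=cv2.resize(b,(400,400),interpolation=3)
cv2.imwrite('pics/c6.png',o)
E
```

```text
time: 9.32
position: [0.446, 0.1967, 0.1918]
ee_rot: [0.0, 0.971, 0.241, 0.002]
wrist_force: [0.7, 0.7, -3.1]
opening: 0.564
[0.44604316 0.19669424 0.19178406] [ 0.7  0.7 -3.1] [-0.03  0.01 -0.01] 0.564184175459865
rv tool [ 0.0018 -0.0033 -0.002 ] deg 0.2 d in cur tool mm [-2.1  0.6  1.8] in final tool [-2.1  0.6  1.8]
```

View pics/c6.png

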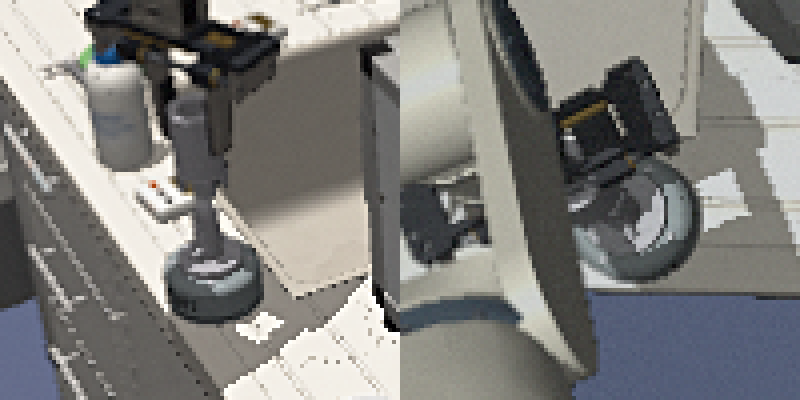

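The sleeve hangs over the shaft in both views: in the scene crop, sleeve axis (190,105)→(203,178) and shaft (205,185)→(213,245) lie on one line. I'll trim by 2 mm and lower it by feel.

```bash
python3 -m inch '[{"fingers":1,"dx":-2.1,"dy":0.6,"dz":0,"rx":0,"ry":0,"rz":0},{"fingers":1,"dx":0,"dy":0,"dz":8,"rx":0,"ry":0,"rz":0},{"fingers":1,"dx":0,"dy":0,"dz":8,"rx":0,"ry":0,"rz":0},{"fingers":1,"dx":0,"dy":0,"dz":5,"rx":0,"ry":0,"rz":0},{"fingers":1,"dx":0,"dy":0,"dz":5,"rx":0,"ry":0,"rz":0},{"fingers":1,"dx":0,"dy":0,"dz":0,"rx":0,"ry":0,"rz":0}]'; python3 p.py
```

```text
time: 10.18
position: [0.4435, 0.1949, 0.1645]
ee_rot: [0.001, 0.971, 0.241, 0.001]
wrist_force: [-1.0, 0.2, -3.3]
opening: 0.569
[0.4434941  0.19492417 0.16448097] [-1.   0.2 -3.3] [-0.01  0.03  0.04] 0.568908533805754
rv tool [ 0.0017 -0.0012 -0.0019] deg 0.2 d in cur tool mm [  1.    0.3 -25.5] in final tool [  1.    0.2 -25.5]
```

Past the shaft top (contact would be at about 0.174) with no contact force. Continuing down.

```bash
python3 -m inch '[{"fingers":1,"dx":0.8,"dy":0,"dz":5,"rx":0,"ry":0,"rz":0},{"fingers":1,"dx":0,"dy":0,"dz":5,"rx":0,"ry":0,"rz":0},{"fingers":1,"dx":0,"dy":0,"dz":4,"rx":0,"ry":0,"rz":0},{"fingers":1,"dx":0,"dy":0,"dz":0,"rx":0,"ry":0,"rz":0}]'; python3 p.py;  python3 -m inch '[{"fingers":1,"dx":0,"dy":0,"dz":5,"rx":0,"ry":0,"rz":0},{"fingers":1,"dx":0,"dy":0,"dz":5,"rx":0,"ry":0,"rz":0},{"fingers":1,"dx":0,"dy":0,"dz":4,"rx":0,"ry":0,"rz":0},{"fingers":1,"dx":0,"dy":0,"dz":0,"rx":0,"ry":0,"rz":0}]'; python3 p.py
```

```text
time: 10.68
position: [0.444, 0.1952, 0.1505]
ee_rot: [0.001, 0.971, 0.241, 0.001]
wrist_force: [0.4, -0.9, -3.6]
opening: 0.567
[0.44404953 0.19516435 0.15045719] [ 0.4 -0.9 -3.6] [-0.28  0.2  -0.02] 0.5666080446146726
rv tool [ 0.0017 -0.0009 -0.0019] deg 0.2 d in cur tool mm [  0.5   0.2 -39.5] in final tool [  0.4   0.2 -39.5]
time: 11.18
position: [0.4439, 0.1951, 0.1363]
ee_rot: [0.001, 0.971, 0.241, 0.0]
wrist_force: [-2.1, -3.4, -4.8]
opening: 0.563
[0.44391194 0.19512609 0.13632087] [-2.1 -3.4 -4.8] [-0.51  0.44 -0.01] 0.5631473321520952
rv tool [ 0.0016 -0.0006 -0.002 ] deg 0.2 d in cur tool mm [  0.6   0.3 -53.7] in final tool [  0.6   0.2 -53.7]
```

```bash
python3 -m inch '[{"fingers":1,"dx":-0.6,"dy":0.4,"dz":2,"rx":0,"ry":0,"rz":0},{"fingers":1,"dx":0,"dy":0,"dz":2,"rx":0,"ry":0,"rz":0},{"fingers":1,"dx":0,"dy":0,"dz":2,"rx":0,"ry":0,"rz":0},{"fingers":1,"dx":0,"dy":0,"dz":0,"rx":0,"ry":0,"rz":0}]'; python3 p.py;  python3 -m inch '[{"fingers":1,"dx":0,"dy":0,"dz":2,"rx":0,"ry":0,"rz":0},{"fingers":1,"dx":0,"dy":0,"dz":2,"rx":0,"ry":0,"rz":0},{"fingers":1,"dx":0,"dy":0,"dz":0,"rx":0,"ry":0,"rz":0}]'; python3 p.py
```

```text
time: 11.68
position: [0.4441, 0.1948, 0.1308]
ee_rot: [0.001, 0.971, 0.241, 0.001]
wrist_force: [-2.2, -0.6, -2.7]
opening: 0.565
[0.44406417 0.1947597  0.13079826] [-2.2 -0.6 -2.7] [-0.27  0.53 -0.01] 0.5648613262570386
rv tool [ 0.0016 -0.0019 -0.002 ] deg 0.2 d in cur tool mm [  0.7  -0.1 -59.2] in final tool [  0.6  -0.2 -59.2]
time: 12.05
position: [0.4441, 0.1947, 0.1267]
ee_rot: [0.001, 0.971, 0.241, 0.001]
wrist_force: [-3.2, -1.2, -3.4]
opening: 0.565
[0.44409534 0.19470713 0.12674384] [-3.2 -1.2 -3.4] [-0.33  0.55 -0.01] 0.5646679101351259
rv tool [ 0.0017 -0.0018 -0.0019] deg 0.2 d in cur tool mm [  0.7  -0.1 -63.3] in final tool [  0.6  -0.2 -63.3]
```

Still free at 0.127, below the expected pin stop at about 0.128. Continuing with a small lateral relief.

```bash
python3 -m inch '[{"fingers":1,"dx":-0.6,"dy":0,"dz":2,"rx":0,"ry":0,"rz":0},{"fingers":1,"dx":0,"dy":0,"dz":2,"rx":0,"ry":0,"rz":0},{"fingers":1,"dx":0,"dy":0,"dz":0,"rx":0,"ry":0,"rz":0}]'; python3 p.py;  python3 -m inch '[{"fingers":1,"dx":0,"dy":0,"dz":2,"rx":0,"ry":0,"rz":0},{"fingers":1,"dx":0,"dy":0,"dz":2,"rx":0,"ry":0,"rz":0},{"fingers":1,"dx":0,"dy":0,"dz":0,"rx":0,"ry":0,"rz":0}]'; python3 p.py
```

```text
time: 12.42
position: [0.4439, 0.1946, 0.1228]
ee_rot: [0.001, 0.971, 0.241, 0.001]
wrist_force: [-1.8, -0.6, -4.1]
opening: 0.562
[0.44386961 0.19455835 0.12283939] [-1.8 -0.6 -4.1] [-0.15  0.28 -0.05] 0.5623417059986168
rv tool [ 0.0018 -0.0025 -0.0019] deg 0.2 d in cur tool mm [  1.   -0.2 -67.2] in final tool [  0.9  -0.3 -67.2]
time: 12.8
position: [0.4438, 0.1945, 0.1188]
ee_rot: [0.001, 0.971, 0.241, 0.001]
wrist_force: [-1.6, -0.4, -3.8]
opening: 0.571
[0.44378714 0.19453692 0.11881204] [-1.6 -0.4 -3.8] [-0.07  0.15  0.02] 0.5710158102437141
rv tool [ 0.0017 -0.0022 -0.002 ] deg 0.2 d in cur tool mm [  1.1  -0.1 -71.2] in final tool [  0.9  -0.3 -71.2]
```

```bash
python3 -m inch '[{"fingers":1,"dx":0,"dy":0,"dz":1.5,"rx":0,"ry":0,"rz":0},{"fingers":1,"dx":0,"dy":0,"dz":1,"rx":0,"ry":0,"rz":0},{"fingers":1,"dx":0,"dy":0,"dz":0,"rx":0,"ry":0,"rz":0}]';  python3 -m inch '[{"fingers":1,"dx":0,"dy":0,"dz":1,"rx":0,"ry":0,"rz":0},{"fingers":1,"dx":0,"dy":0,"dz":0,"rx":0,"ry":0,"rz":0}]';python3 -m inch '[{"fingers":1,"dx":0,"dy":0,"dz":0.7,"rx":0,"ry":0,"rz":0},{"fingers":1,"dx":0,"dy":0,"dz":0,"rx":0,"ry":0,"rz":0}]'; python3 p.py
```

```text
time: 13.18
position: [0.4438, 0.1945, 0.1164]
ee_rot: [0.001, 0.971, 0.241, 0.001]
wrist_force: [-0.1, 0.0, -3.8]
opening: 0.566
time: 13.42
position: [0.4438, 0.1945, 0.1154]
ee_rot: [0.001, 0.971, 0.241, 0.001]
wrist_force: [-0.9, -0.6, -4.4]
opening: 0.57
time: 13.68
position: [0.4437, 0.1945, 0.1147]
ee_rot: [0.001, 0.971, 0.241, 0.001]
wrist_force: [-0.8, -0.3, -3.2]
opening: 0.567
[0.44374604 0.19448602 0.11474776] [-0.8 -0.3 -3.2] [-0.08  0.09 -0.01] 0.5665459357533573
rv tool [ 0.0017 -0.0022 -0.002 ] deg 0.2 d in cur tool mm [  1.2  -0.1 -75.3] in final tool [  1.   -0.3 -75.3]
```

```bash
for i in 1; do :; done; python3 -m inch '[{"fingers":1,"dx":0,"dy":0,"dz":1,"rx":0,"ry":0,"rz":0},{"fingers":1,"dx":0,"dy":0,"dz":0,"rx":0,"ry":0,"rz":0}]' | grep -E 'pos|force';python3 -m inch '[{"fingers":1,"dx":0,"dy":0,"dz":0.7,"rx":0,"ry":0,"rz":0},{"fingers":1,"dx":0,"dy":0,"dz":0,"rx":0,"ry":0,"rz":0}]'| grep -E 'pos|force'; python3 -m inch '[{"fingers":1,"dx":0,"dy":0,"dz":0.7,"rx":0,"ry":0,"rz":0},{"fingers":1,"dx":0,"dy":0,"dz":0,"rx":0,"ry":0,"rz":0}]'| grep -E 'pos|force'
```

```text
position: [0.4437, 0.1945, 0.1137]
wrist_force: [-0.1, -0.2, -4.0]
position: [0.4438, 0.1945, 0.113]
wrist_force: [-1.4, 0.3, -3.4]
position: [0.4437, 0.1945, 0.1123]
wrist_force: [0.0, 0.8, -3.3]
```

```bash
python3 -m inch '[{"fingers":1,"dx":0,"dy":0,"dz":0.8,"rx":0,"ry":0,"rz":0},{"fingers":1,"dx":0,"dy":0,"dz":0,"rx":0,"ry":0,"rz":0}]' | grep -E 'pos|force';python3 -m inch '[{"fingers":1,"dx":0,"dy":0,"dz":0.8,"rx":0,"ry":0,"rz":0},{"fingers":1,"dx":0,"dy":0,"dz":0,"rx":0,"ry":0,"rz":0}]'| grep -E 'pos|force'; python3 -m inch '[{"fingers":1,"dx":0,"dy":0,"dz":0.8,"rx":0,"ry":0,"rz":0},{"fingers":1,"dx":0,"dy":0,"dz":0,"rx":0,"ry":0,"rz":0}]'| grep -E 'pos|force'
```

```text
position: [0.4437, 0.1945, 0.1115]
wrist_force: [-0.1, 0.6, -3.0]
position: [0.4437, 0.1945, 0.1108]
wrist_force: [0.5, 0.2, -3.1]
position: [0.444, 0.1947, 0.1106]
wrist_force: [-2.8, -1.1, 6.1]
```

Firm contact at 0.1107, well below the pin-stop height and about 9 N, so the sleeve is on the collar. I'll release it and retreat straight up.

```bash
python3 -m inch '[{"fingers":0.3,"dx":0,"dy":0,"dz":0,"rx":0,"ry":0,"rz":0},{"fingers":0.2,"dx":0,"dy":0,"dz":0,"rx":0,"ry":0,"rz":0},{"fingers":0,"dx":0,"dy":0,"dz":0,"rx":0,"ry":0,"rz":0},{"fingers":0,"dx":0,"dy":0,"dz":0,"rx":0,"ry":0,"rz":0}]'; python3 -m inch '[{"fingers":0,"dx":0,"dy":0,"dz":-10,"rx":0,"ry":0,"rz":0},{"fingers":0,"dx":0,"dy":0,"dz":-30,"rx":0,"ry":0,"rz":0},{"fingers":0,"dx":0,"dy":0,"dz":-40,"rx":0,"ry":0,"rz":0},{"fingers":0,"dx":0,"dy":0,"dz":-40,"rx":0,"ry":0,"rz":0},{"fingers":0,"dx":-50,"dy":0,"dz":0,"rx":0,"ry":0,"rz":0},{"fingers":0,"dx":-30,"dy":0,"dz":0,"rx":0,"ry":0,"rz":0},{"fingers":0,"dx":0,"dy":0,"dz":0,"rx":0,"ry":0,"rz":0}]'
python3 - <<'E'
from rig import *
from h import *
c=get_calibration('wrist');im=camera('wrist');sc=camera('scene');cs=get_calibration('scene')
np.save('w7.npy',c)
P=[.445,.195,.15];p=proj(c,[P,[.445,.195,.06]]);q=proj(cs,[P,[.445,.195,.06]]);print(p,q,observe()['wrist_force'])
x,y=p.mean(0).astype(int);x0,y0=x-70,max(0,y-70);print('crop0',x0,y0)
o=np.zeros((400,800,3),np.uint8);o[:,:400]=cv2.resize(im[y0:y0+140,x0:x0+140,::-1],(400,400),interpolation=3)
x,y=q.mean(0).astype(int);print(x-40,y-40);o[:,400:]=cv2.resize(sc[y-40:y+40,x-40:x+40,::-1],(400,400),interpolation=3);cv2.imwrite('pics/c7.png',o)
E
```

```text
time: 15.68
position: [0.4438, 0.1945, 0.1099]
ee_rot: [0.001, 0.971, 0.241, 0.001]
wrist_force: [0.1, 0.6, 0.0]
opening: 0.98
time: 16.55
position: [0.3714, 0.1565, 0.2305]
ee_rot: [0.001, 0.971, 0.241, 0.002]
wrist_force: [0.2, 0.8, -0.3]
opening: 0.998
[[320.68522197  99.49277846]
 [320.4898006  106.17533186]] [[236.66857732 134.70006837]
 [239.0950735  153.02241119]] [ 0.58135885  0.26190614 -0.56963362]
crop0 250 32
197 103
```

View pics/c7.png

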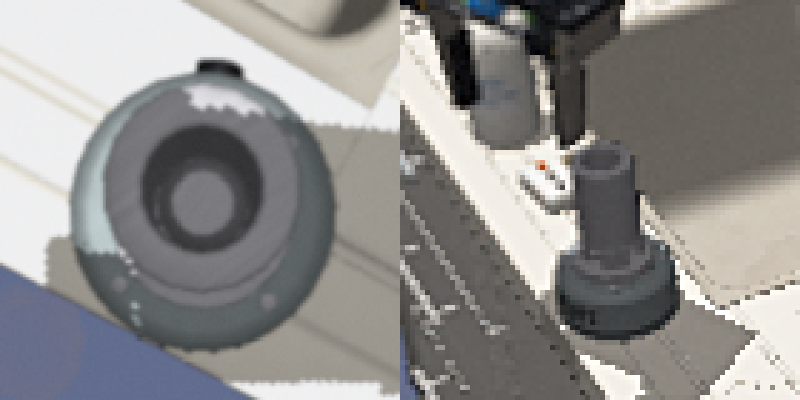

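The sleeve stands on the drive with its rim centred at crop (203,188) → (321,97.8), against (320.7,99.5) predicted for the seated height. The gripper is clear. Last check: rim size against seated and pin-stop heights, and the spacer position.

Run:
```python
from rig import *
from h import *
c=np.load('w7.npy',allow_pickle=True).item();cs=get_calibration('scene')
a=np.linspace(0,2*np.pi,90)
for z in(.15,.164):
    C=onz(c,[[321,97.8]],z)[0];q=proj(c,np.c_[C[0]+.026*np.cos(a),C[1]+.026*np.sin(a),0*a+z]);e=cv2.fitEllipse(q)
    t=proj(cs,np.c_[C[0]+.026*np.cos(a),C[1]+.026*np.sin(a),0*a+z])
    print(z,C,'wrist w',np.ptp(q[:,0]),'h',np.ptp(q[:,1]),'scene ctr crop',(t.mean(0)-[197,103])*5,'rows',(np.array([t[:,1].min(),t[:,1].max()])-103)*5)
t0=cv2.imread('pics/top0.png');t1=camera('top')[:,:,::-1];d=cv2.absdiff(t0[200:228,385:410],np.ascontiguousarray(t1[200:228,385:410]));print('spacer diff',d.mean(),d.max(),'sleeve spot',cv2.absdiff(t0[195:228,350:376],np.ascontiguousarray(t1[195:228,350:376])).mean(),observe()['time'])
```

```text
Traceback (most recent call last):
cv2.error: OpenCV(4.12.0) /io/opencv/modules/imgproc/src/shapedescr.cpp:356: error: (-215:Assertion failed) n >= 0 && (depth == CV_32F || depth == CV_32S) in function 'fitEllipseNoDirect'
```

Run:
```python
from rig import *
from h import *
c=np.load('w7.npy',allow_pickle=True).item();cs=get_calibration('scene')
a=np.linspace(0,2*np.pi,90)
for z in(.15,.164):
    C=onz(c,[[321,97.8]],z)[0];q=proj(c,np.c_[C[0]+.026*np.cos(a),C[1]+.026*np.sin(a),0*a+z])
    t=proj(cs,np.c_[C[0]+.026*np.cos(a),C[1]+.026*np.sin(a),0*a+z])
    print(z,C,'wrist w',np.ptp(q[:,0]),'h',np.ptp(q[:,1]),'scene ctr crop',(t.mean(0)-[197,103])*5,'rows',(np.array([t[:,1].min(),t[:,1].max()])-103)*5)
t0=cv2.imread('pics/top0.png');t1=camera('top')[:,:,::-1];d=cv2.absdiff(t0[200:228,385:410],np.ascontiguousarray(t1[200:228,385:410]));print('spacer diff',d.mean(),d.max(),'sleeve spot',cv2.absdiff(t0[195:228,350:376],np.ascontiguousarray(t1[195:228,350:376])).mean(),observe()['time'])
```

```text
0.15 [0.44616346 0.19535275 0.15      ] wrist w 70.27393667932847 h 73.92643308226042 scene ctr crop [199.8589762  157.85451747] rows [139.20904676 176.9255394 ]
0.164 [0.44519992 0.19489166 0.164     ] wrist w 74.41786665007487 h 78.29089321724916 scene ctr crop [197.00738938 143.69298229] rows [125.10434608 162.70741887]
spacer diff 5.716666666666667 15 sleeve spot 41.074592074592076 16.7
```

The rim is 68.6 px wide (70.3 expected if seated, 74.4 on the pin). Its scene crop rows run from about 140 to 178 (139–177 seated, 125–163 on the pin). Both say it is seated, and the spacer hasn't moved.

```bash
python3 -c "
from rig import *
print(sign_off())"
```

```text
the job is handed in; nothing more can be done
None
```

The notched sleeve is on the drive shaft, seated on the collar with its notches over the pin and released. I handed the job in at about 16.7 s; sign-off gives no verdict.

I drew the sleeve about 90 mm along its axis off the spigot and turned it 28° to match the pin seen by the wrist camera. It went straight down without any search turning, and wrist forces stayed under 7 N throughout the lowering. I stopped when the collar pushed back with about 9 N.

**Last checks before hand-in:**
- **Height:** rim size and position in two views fit the seated height, not 14 mm up on the pin. I judged upright only by eye.
- **Centring:** the rim centre measured (0.446, 0.195), about 1–1.5 mm from the measured shaft.
- **Clearance:** the gripper was open and away from everything, with wrist force near zero.
- **Spacer:** unchanged in the top view. I went nowhere near the yellow and turquoise look-alikes.

**Disagreements:**
- The tool touched down about 3 mm lower than I had worked out from the grip, but the rim checks rule out the sleeve resting on the pin.
- The first move call was refused over its row format. Nothing moved, but it cost one useless picture.

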